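# Put the reagent containers on their own drip trays

### The arm

A 6-joint arm with a two-finger parallel gripper is mounted at the origin on a cart in front of the work surface, level with it; the furniture and walls round the work are solid. World frame = base frame: x ahead of the robot, y to its left, z up, the work surface at z = 0. Lengths are in mm, angles in rad, forces in N, time in s.
With the tool pointing down it reaches from about 350 to 875 mm from the base axis. Payload 4.2 kg.
Tool frame: the origin (TCP) lies at the very end of the fingers, on their centre line; the grasp point (between the pads) lies 19 mm behind it; z points along the fingers, y is the line along which they close (so a half turn about z gives the same grasp; the last joint's range is limited). The gripper opens to 85 mm and grips with 20 to 120 N. Pads are 22 mm wide; open, the fingers measure 114 mm over their backs; the gripper's body (76 mm by 85 mm) begins 54 mm behind the grasp point. The pads swing forward as they close: fully open they stand 13 mm farther back than shut.
Start: joints at [1.404, 0.385, 0.008, 0, -1.194, -0.259], TCP at [258.122, 569.185, 231.312] pointing down, gripper open.
Joint ranges: [-3.14, 3.14], [-1.21, 2.06], [-1.07, 1.41], [-3.16, 2.05], [-2.99, -0.16], [-3.1, 3.1]. Speed limits (rad/s): [2.79, 2.79, 3.14, 3.14, 3.14, 3.14].

### API

Orientations are given as a unit quaternion [x, y, z, w].
In Python, from bench import arm, viewer gives the robot as it stands. The module is installed in compiled form; this text tells all that it offers.
- The arm moves only by the shell command python3 -m jog [OPENING], which reads ROWS from standard input. ROWS is a JSON list of rows, 1 to 10 of them, each an object with the fields x, y, z (the shift in mm), wx, wy, wz (a rotation vector in rad); a field left out counts as zero; each row is the pose to reach, as a shift and turn from the pose commanded when the command began, along the tool's axes at that moment; what a row does not reach only later rows make up. A row lasts 1/10 s, in which the tool goes at most 50 mm and 0.15 rad, less where a joint would pass 70% of its speed; a pose out of reach is approached as far as the arm can. OPENING is the finger opening in mm, set as the command begins (- or left out keeps the last). The fingers move at their own pace and stop on an object; the grip force is fixed at half the most. Time passes only in rows, so rows that do not move let the fingers close. It prints the time, the measured TCP pose, the force, the opening and the grip force at its end. Input that does not fit is refused with a message, and nothing moves.
- arm.read_state(): the state, without advancing time (a new reading comes with each control period).
- viewer.get_image(name): name is "scene" or "top"; returns (picture, depth): 420x560x3 uint8, blue, green, red; 420x560 float32, mm along the optical axis (not along the pixel's ray), 0 where there is no reading.
- viewer.get_calibration(name): a dict with "K" (3x3 intrinsics, pixels), "rvec" (rotation vector, rad) and "tvec" (3), from world to camera coordinates, as OpenCV has them. Camera axes: x right, y down, z forward; pixel columns grow to the right and rows downward; lengths in mm; the calibration is good to about 2 mm. A picture is of the moment at which its call begins. get_calibration takes no time and is no camera call.
- arm.job_done(): hands the job in; it is judged then, once.
The state is a dict: "clock": time; "joints": joint angles; "joint_vel": joint speeds; "joint_efforts": joint torques, N m; "position": TCP position; "ee_rot": TCP orientation; "contact_force": force on the tool from outside, world axes, zero at the start; "wrist_torque": the same for the moment, N m; "gripper_width": finger opening in mm; "grasp_force": force on a finger pad.
Only numpy, scipy, OpenCV 4.12 (cv2) and the standard library are available. Lean on these libraries where they do the work, as an engineer would, in place of code of your own. Each camera call takes 0.05 s, during which the arm holds its last target. There are 200 camera calls.

### The job

The three reagent containers were put back on each other's drip trays. Put the tall bottle on the six-sided tray, the short bottle on the round tray and the jar on the square tray, each standing flat on the tray's floor inside the rim; to make room, first set one of them down on the free black rubber mat. Keep the containers upright all the time, and leave the timer where it stands.

Things in the scene. Friction and masses are not known exactly. Their poses are not given: they have to be found in the camera images.
- tall_bottle: The tall white reagent bottle with a blue screw cap, 64 mm diameter, 170 mm high, about 0.3 kg; the body goes up to 148 mm with a sloping shoulder below that, the cap is 36 mm in diameter from 150 to 170 mm above the underside. It can be lifted by the cap. Origin: centre of its underside; z up. It starts on the round tray.
- short_bottle: The shorter white reagent bottle with a white screw cap and a blue band on its label, 60 mm diameter, 140 mm high, about 0.2 kg; the cap is 35 mm in diameter from 124 to 140 mm above the underside. It can be lifted by the cap. Origin: centre of its underside; z up. It starts on the square tray.
- jar: Squat plain white jar with a wide ribbed white screw cap, 62 mm diameter, 84 mm high, about 0.2 kg; the cap is 57 mm in diameter from 62 to 84 mm above the underside. It can be lifted by the cap. Origin: centre of its underside; z up. It starts on the six-sided tray.
- round_tray: Round steel drip tray, 88 mm over all. Fixed to the worktop; flat floor 3 mm thick, rim 3 mm thick and 12 mm high (top), 82 mm clear inside. Origin: centre of the underside; z up.
- square_tray: Square steel drip tray, 88 mm over all. Fixed to the worktop; flat floor 3 mm thick, rim 3 mm thick and 12 mm high (top), 82 mm clear inside. Origin: centre of the underside; z up, x and y square to its sides.
- hex_tray: Six-sided steel drip tray, 88 mm across flats. Fixed to the worktop; flat floor 3 mm thick, rim 3 mm thick and 12 mm high (top), 82 mm clear inside. Origin: centre of the underside; z up, x square to one of its sides.
- mat: Flat black rubber mat, square, 110 x 110 mm, 4 mm thick, fixed, empty at the start. Origin: centre of the underside; z up.
- timer: Loose round white bench timer with a dark grey dial, 66 mm diameter, 49 mm high; a bystander that stands among the trays and must not be pushed. Origin: centre of its underside; z up.
- cooler: Large closed white cool box behind the middle of the work, fixed, never moves, a bystander and an obstacle to go round: 241 (its x) x 331 (its y) x 233 mm high, turned so that its nearest upright edge points at the robot, straight ahead of the base at x about 0.545 m, where the worktop's own front edge lies at about 0.43 m. Origin: centre of its underside; z up.
Mind the look-alikes: they are no part of the job. Leave any green look-alike of the square_tray alone.

How it is judged:
By the outcome, as a careful person would: the job done as asked, in the order asked, and still so for the second after the job is handed in, with the robot touching nothing.
It also fails if it takes over 112 s, if anything falls off the work surface, if the arm or the gripper's body presses on something with over 40 N, if the wrist force passes 120 N, or if a joint passes its speed limit or range.

## Working session

There is one attempt and no reset: what is moved stays moved. The work goes in short steps, Python scripts to look and compute and a shell command to move; the robot and the scene stay as the last step left them, time stands still between calls to the robot, and variables do not carry over. Pictures are saved under pics/ and viewed, at most 14 in all, crops included, and the job is handed in when it is done.

```bash
mkdir -p pics
python3 - <<'E'
from bench import arm, viewer
import cv2, numpy as np
s=arm.read_state(); print(s)
for n in("scene","top"):
    im,d=viewer.get_image(n); cv2.imwrite(f"pics/{n}0.png",im); np.savez(f"{n}0.npz",im=im,d=d)
    c=viewer.get_calibration(n); print(n,c)
E
```

```text
{'clock': 0.0, 'joints': array([ 1.40359128e+00,  3.85591643e-01,  6.62147278e-03, -5.21961975e-04,
       -1.19398164e+00, -2.58602587e-01]), 'joint_vel': array([-0.00087396, -0.00116597, -0.00049787,  0.00158125,  0.00029448,
       -0.0003889 ]), 'joint_efforts': array([-2.48035767e-04, -3.92290378e+01,  1.88395035e+01,  4.18627068e+00,
       -4.69672916e-03, -8.60453362e-07]), 'position': array([257.89460561, 568.67240101, 230.19528377]), 'ee_rot': array([ 9.77400516e-01, -2.11393027e-01, -1.93079838e-04,  1.08769512e-03]), 'contact_force': array([-0.35576551, -0.78533446,  0.01964846]), 'wrist_torque': array([ 2.11787572e-02,  6.71696706e-05, -4.79768784e-02]), 'grasp_force': 0.0, 'gripper_width': 85.47126029928782}
scene {'K': array([[380.47916305,   0.        , 272.77050099],
       [  0.        , 380.47916305, 213.52869131],
       [  0.        ,   0.        ,   1.        ]]), 'rvec': array([ 2.32970221, -0.85721074,  0.29494036]), 'tvec': array([-402.70740252,  318.67358488,  836.2901292 ])}
top {'K': array([[427.4285885 ,   0.        , 276.10007503],
       [  0.        , 427.4285885 , 212.39081163],
       [  0.        ,   0.        ,   1.        ]]), 'rvec': array([ 2.14791198, -2.17952009,  0.08909005]), 'tvec': array([  65.58808781,  546.01161452, 1162.98359791])}
```

View pics/scene0.png

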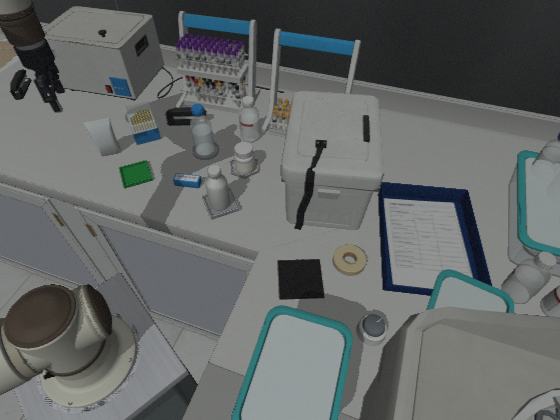

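View pics/top0.png

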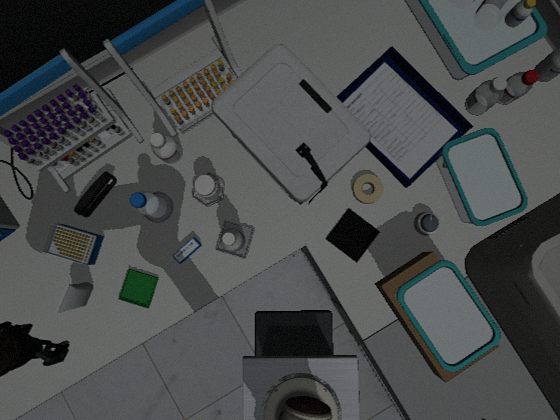

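The scene view shows the tall blue-capped bottle at about (203,132), the jar at (244,160), the short bottle at (217,192) and the mat at (300,279). In the top view they're at (140,200), (207,185), (232,238) and (352,235). The timer is at (427,222), the cooler corner at about (305,200), and a look-alike bottle at (160,145).

```bash
cat > h.py <<'E'
import numpy as np, cv2
from bench import arm, viewer
def cal(n):
    c=viewer.get_calibration(n); return c["K"],cv2.Rodrigues(c["rvec"])[0],c["tvec"].ravel()
def cloud(n,d):
    K,R,t=cal(n); v,u=np.mgrid[:420,:560]
    p=np.dstack([(u-K[0,2])/K[0,0]*d,(v-K[1,2])/K[1,1]*d,d])
    w=(p-t)@R; w[d==0]=np.nan; return w
def proj(n,P):
    c=viewer.get_calibration(n); return cv2.projectPoints(np.array(P,float).reshape(-1,1,3),c["rvec"],c["tvec"],c["K"],None)[0][:,0]
def pix(n,uv,z):   # pixel -> world at height z
    K,R,t=cal(n); uv=np.atleast_2d(uv); r=np.c_[(uv-K[:2,2])/K[0,0],np.ones(len(uv))]@R
    C=-R.T@t; return C+r*((z-C[2])/r[:,2])[:,None]
def grab(n,name):
    im,d=viewer.get_image(n); np.savez(f"{name}.npz",im=im,d=d); cv2.imwrite(f"pics/{name}.png",im); return im,d
E
python3 - <<'E'
from h import *
import cv2
W={}
for n in("scene","top"):
    f=np.load(n+"0.npz"); W[n]=cloud(n,f["d"]); 
    print(n,{k:W[n][v,u].round() for k,(u,v) in (dict(tall=(203,112),jar=(244,149),short=(214,172),mat=(300,279),timer=(373,321),white=(248,103),edge=(283,165)) if n=="scene" else dict(tall=(138,200),jar=(207,184),short=(231,238),mat=(352,235),timer=(427,222),green=(138,287),edge=(305,200))).items()})
P=np.vstack([W[n].reshape(-1,3) for n in W]); P=P[~np.isnan(P[:,0])]
T=W["top"].reshape(-1,3)
def top(c,z0,z1,r,Q):
    m=(Q[:,2]>z0)&(Q[:,2]<z1)&(np.hypot(*(Q[:,:2]-c).T)<r); q=Q[m]
    if len(q)<5: return len(q)
    (x,y),R=cv2.minEnclosingCircle(q[:,:2].astype(np.float32)); return len(q),q.mean(0).round(1),np.percentile(q,[2,98],axis=0).round(1).tolist(),(round(x,1),round(y,1),round(R,1))
for n in W:
    Q=W[n].reshape(-1,3); Q=Q[~np.isnan(Q[:,0])]
    tu=W["top"]
    for k,(u,v),z0,z1 in(("tall",(138,200),160,185),("jar",(207,184),75,100),("short",(231,238),130,155),("timer",(427,222),38,60)):
        print(n,k,top(tu[v,u][:2],z0,z1,45,Q))
# enlarged crop
im=np.load("top0.npz")["im"]; c=im[120:320,60:460]; c=cv2.resize(c,None,fx=2,fy=3 and 2,interpolation=2)
cv2.imwrite("pics/crop_top.png",cv2.convertScaleAbs(c,alpha=1.7,beta=10))
im=np.load("scene0.npz")["im"]; c=im[70:230,70:290]; cv2.imwrite("pics/crop_sc.png",cv2.convertScaleAbs(cv2.resize(c,None,fx=3.5,fy=3.5,interpolation=2),alpha=1.2))
E
```

```text
scene {'tall': array([581., 381., 162.]), 'jar': array([619., 239.,  91.]), 'short': array([470., 169., 143.]), 'mat': array([ 484., -157.,    6.]), 'timer': array([ 517., -354.,   48.]), 'white': array([722., 347., 148.]), 'edge': array([564.,   3., 230.])}
top {'tall': array([569., 395., 172.]), 'jar': array([620., 240.,  86.]), 'short': array([473., 170., 141.]), 'mat': array([ 482., -155.,    5.]), 'timer': array([ 512., -350.,   53.]), 'green': array([345., 449.,   3.]), 'edge': array([556., -13., 218.])}
scene tall (125, array([570. , 394.8, 171.4]), [[554.4, 381.4, 161.0], [587.9, 414.6, 177.8]], (573.3, 398.0, 20.3))
scene jar (237, array([618.6, 244.7,  86.9]), [[594.7, 222.3, 76.3], [645.6, 272.7, 91.3]], (621.5, 248.5, 29.0))
scene short (141, array([472.3, 173.9, 141.8]), [[457.9, 160.5, 131.3], [489.0, 191.3, 146.7]], (473.8, 177.8, 18.3))
scene timer (392, array([ 509.8, -360.5,   47.7]), [[490.2, -381.9, 38.9], [532.3, -338.1, 51.8]], (511.8, -359.5, 24.6))
top tall (192, array([569.2, 396. , 172.1]), [[553.3, 380.4, 160.8], [586.2, 413.8, 176.9]], (570.1, 398.4, 19.0))
top jar (344, array([618. , 245.7,  86.8]), [[593.3, 221.0, 77.0], [643.1, 270.5, 91.4]], (618.6, 247.7, 28.6))
top short (156, array([471.8, 175.6, 142.8]), [[455.6, 160.0, 134.1], [487.8, 192.5, 147.3]], (472.3, 176.5, 17.7))
top timer (255, array([ 510.8, -359.1,   47.5]), [[488.2, -381.0, 38.8], [531.9, -339.2, 53.0]], (510.8, -361.9, 25.9))
```

View pics/crop_top.png

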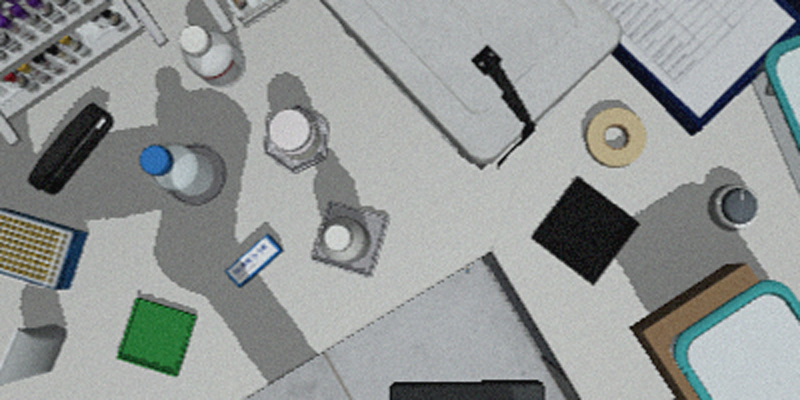

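View pics/crop_sc.png

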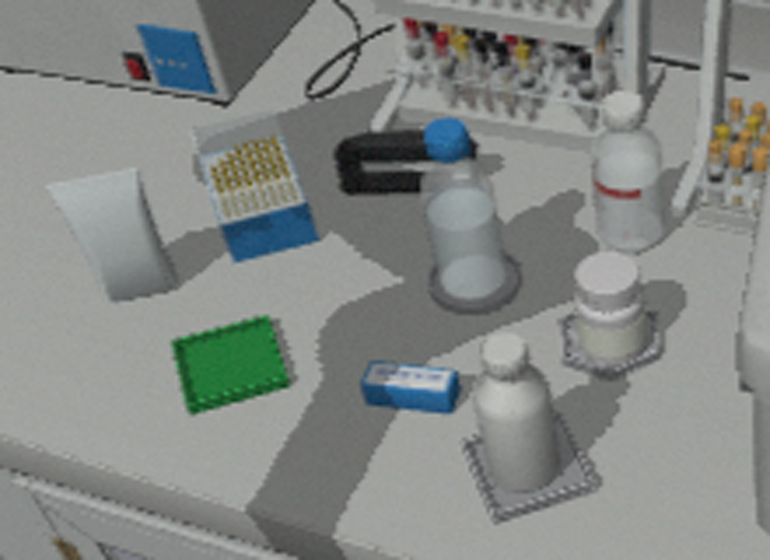

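The crops show the round tray under the tall bottle, the hex tray under the jar and the square tray under the short bottle. The green tray at crop (157,335) is the decoy. Next I'll fit the tray and mat centres.

Run:
```python
from h import *
from scipy.optimize import differential_evolution as DE
S={}
P=[]
G={}
for n in("scene","top"):
    f=np.load(n+"0.npz"); w=cloud(n,f["d"]).reshape(-1,3); P.append(w)
    g=cv2.cvtColor(f["im"],cv2.COLOR_BGR2GRAY).astype(np.float32); g=cv2.GaussianBlur(g,(0,0),1.0); G[n]=np.hypot(cv2.Sobel(g,5,1,0),cv2.Sobel(g,5,0,1))
def outline(k,x,y,a,h,z):
    t=np.linspace(0,2*np.pi,120,endpoint=False)
    if k=="round": r=np.full(120,h)
    else:
        m={"square":4,"hex":6}[k]; s=2*np.pi/m; r=h/np.cos((t+s/2)%s-s/2)
    return np.c_[x+r*np.cos(t+a),y+r*np.sin(t+a),np.full(120,z)]
def cost(q,k,h,zs):
    s=0
    for n in G:
        for z in zs:
            p=proj(n,outline(k,*q,h,z)); v=cv2.remap(G[n],p[:,0].astype(np.float32)[None],p[:,1].astype(np.float32)[None],1)
            s-=np.minimum(v,120).mean()
    return s
ov={n:cv2.convertScaleAbs(np.load(n+"0.npz")["im"],alpha=1.4) for n in G}
for k,c,h,zs in(("round",(570,398),44,(12,)),("square",(472,176),44,(12,)),("hex",(619,247),44,(12,)),("square",(483,-156),55,(4,))):
    b=[(c[0]-22,c[0]+22),(c[1]-22,c[1]+22),(0,np.pi/2)]
    r=DE(cost,b,args=(k,h,zs),seed=1,popsize=12,maxiter=60); print(k,r.x.round(2),round(r.fun,1))
    for n in G: cv2.polylines(ov[n],[(proj(n,outline(k,*r.x,h,zs[0]))*8).astype(np.int32)],True,(0,0,255),1,cv2.LINE_AA,3)
a=cv2.resize(ov["top"][160:270,110:400],(800,303)); b=cv2.resize(ov["scene"][90:220,180:330],None,fx=2.28,fy=2.28)
c=np.zeros((303+297,800,3),np.uint8); c[:303]=a; c[303:303+b.shape[0],:b.shape[1]]=b[:297]; cv2.imwrite("pics/ov.png",c)
```

```text
round [5.6881e+02 3.8995e+02 4.6000e-01] -98.3
square [476.55 174.98   1.26] -137.8
hex [6.1790e+02 2.4597e+02 4.4000e-01] -150.6Traceback (most recent call last):
  File "<stdin>", line 25, in <module>
    return fun(*args, **kwargs)
    ret = solver.solve()
    next(self)
    ~~~~^^^^^^
    energy = self.func(parameters)
    return self.f(x, *self.args)
           ~~~~~~^^^^^^^^^^^^^^^
  File "<stdin>", line 19, in cost
  File "h.py", line 10, in proj
    c=viewer.get_calibration(n); return cv2.projectPoints(np.array(P,float).reshape(-1,1,3),c["rvec"],c["tvec"],c["K"],None)[0][:,0]
ValueError: time passes only in moves, steps and waits
```

```bash
python3 - <<'E'
import re
s=open('h.py').read()
s=s.replace("def cal(n):\n    c=viewer.get_calibration(n);","import functools\n@functools.cache\ndef gc(n): return viewer.get_calibration(n)\ndef cal(n):\n    c=gc(n);").replace("c=viewer.get_calibration(n); return cv2.pro","c=gc(n); return cv2.pro")
open('h.py','w').write(s)
E
echo '[{"wz":-0.15}, {"wz":-0.3}, {"wz":-0.426}, {"wz":-0.426}]' | python3 -m jog 85
```

```text
clock: 0.5
position: [258.0, 568.9, 230.7]
ee_rot: [1.0, -0.0, -0.0, 0.001]
contact_force: [0.6, 0.7, -0.6]
gripper_width: 85.1
grasp_force: 0.0
```

```bash
echo '[{"x":22, "y":40}, {"x":44, "y":80}, {"x":66, "y":120}, {"x":88, "y":160}, {"x":110, "y":200}, {"x":132, "y":240}, {"x":154, "y":280}, {"x":176, "y":320}, {"x":198, "y":360, "z":10}, {"x":214, "y":393, "z":25}]' | python3 -m jog && echo '[{}, {}]' | python3 -m jog
python3 - <<'E'
from h import *
grab("scene","s1")
im,d=grab("top","t1")
print(arm.read_state()["joints"].round(2))
E
```

```text
clock: 1.5
position: [473.4, 174.5, 206.9]
ee_rot: [1.0, -0.002, 0.001, -0.001]
contact_force: [-0.1, 0.8, 0.1]
gripper_width: 84.9
grasp_force: 0.0
clock: 1.7
position: [472.4, 175.4, 205.9]
ee_rot: [1.0, -0.002, -0.0, 0.0]
contact_force: [-0.7, 1.0, 0.9]
gripper_width: 84.8
grasp_force: 0.0
[ 0.68  0.2  -0.32  0.   -1.05  0.89]
```

View pics/s1.png

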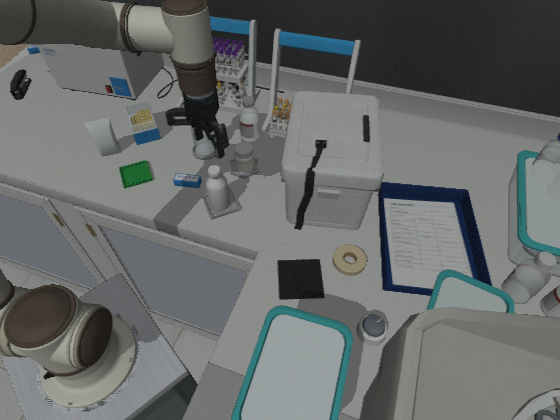

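The gripper hangs over the short bottle's cap at about (212,150). Descending to grasp it.

```bash
echo '[{"z":30}, {"z":55}, {"z":70}, {"z":78}, {"z":83}, {"z":83}]' | python3 -m jog && echo '[{}, {}, {}, {}, {}, {}, {}, {}]' | python3 -m jog 25
```

```text
clock: 2.4
position: [472.2, 176.9, 123.4]
ee_rot: [1.0, 0.0, 0.0, -0.0]
contact_force: [-0.0, -0.4, 0.7]
gripper_width: 85.0
grasp_force: 0.0
clock: 3.2
position: [473.0, 176.7, 124.2]
ee_rot: [1.0, 0.0, 0.001, -0.0]
contact_force: [-0.5, 0.7, 5.8]
gripper_width: 33.5
grasp_force: 59.8
```

```bash
echo '[{"z":-4}, {"z":-12}, {"z":-25}, {"z":-40}, {"x":-5, "z":-50}, {"x":-5, "z":-50}]' | python3 -m jog
python3 - <<'E'
from h import *
grab("scene","s2")
im=cv2.imread("pics/s2.png"); cv2.imwrite("pics/s2c.png",cv2.resize(im[90:240,150:310],None,fx=3,fy=3))
E
```

```text
clock: 3.8
position: [467.0, 176.4, 174.5]
ee_rot: [1.0, 0.0, 0.001, -0.001]
contact_force: [0.3, 0.1, -2.1]
gripper_width: 33.1
grasp_force: 59.8
```

View pics/s2c.png

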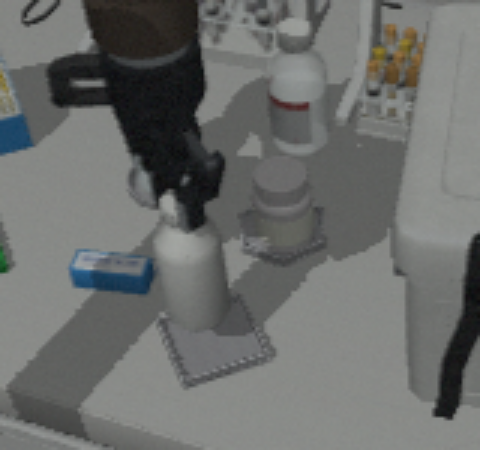

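The short bottle is lifted upright at (190,270) in the crop. Moving it to the mat.

```bash
echo '[{"x":-5, "y":20}, {"x":-12, "y":55}, {"x":-20, "y":90}, {"x":-27, "y":130}, {"x":-30, "y":170}, {"x":-30, "y":210}, {"x":-20, "y":250}, {"x":-5, "y":285}, {"x":10, "y":315}, {"x":16, "y":332}]' | python3 -m jog && echo '[{"z":10}, {"z":25}, {"z":35}, {"z":41}, {"z":44}, {"z":46}, {"z":46}]' | python3 -m jog
```

```text
clock: 4.85
position: [482.9, -158.4, 172.2]
ee_rot: [1.0, -0.001, -0.001, 0.0]
contact_force: [0.7, 0.6, -1.9]
gripper_width: 33.3
grasp_force: 60.1
clock: 5.55
position: [483.4, -155.5, 127.4]
ee_rot: [1.0, 0.0, 0.0, 0.0]
contact_force: [-0.2, -0.7, -2.3]
gripper_width: 33.2
grasp_force: 60.1
```

```bash
echo '[{"z":1.5}, {"z":2.5}, {"z":2.5}]' | python3 -m jog && echo '[{}, {}, {}, {}, {}, {}]' | python3 -m jog 85 && echo '[{"z":-10}, {"z":-40}, {"z":-80}, {"z":-80}]' | python3 -m jog
python3 - <<'E'
from h import *
grab("scene","s3"); grab("top","t3")
E
```

```text
clock: 5.85
position: [483.6, -155.8, 125.2]
ee_rot: [1.0, 0.0, 0.0, 0.0]
contact_force: [0.1, 1.3, -0.0]
gripper_width: 33.3
grasp_force: 60.2
clock: 6.45
position: [483.3, -155.8, 124.8]
ee_rot: [1.0, 0.0, 0.0, 0.0]
contact_force: [-0.3, 0.4, 0.3]
gripper_width: 84.9
grasp_force: 0.0
clock: 6.85
position: [486.9, -156.4, 211.3]
ee_rot: [1.0, 0.001, 0.006, 0.001]
contact_force: [0.9, 0.3, 0.1]
gripper_width: 85.0
grasp_force: 0.0
```

View pics/s3.png

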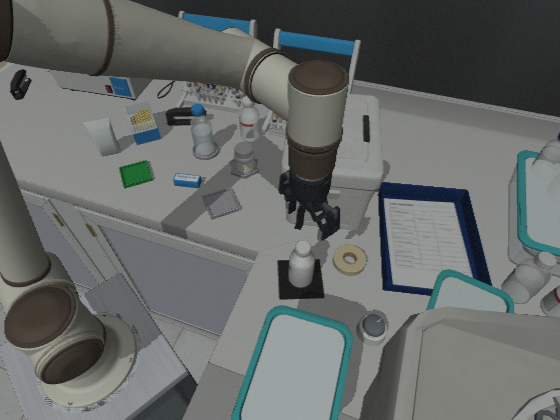

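The short bottle stands on the mat at (301,265), and the square tray is empty at (223,203). Next is the jar.

```bash
echo '[{"x":-15, "y":-40}, {"x":-30, "y":-80}, {"x":-42, "y":-120}, {"x":-45, "y":-160}, {"x":-45, "y":-205}, {"x":-40, "y":-250}, {"x":-20, "y":-290}, {"x":10, "y":-325}, {"x":45, "y":-350}, {"x":80, "y":-370}]' | python3 -m jog && echo '[{"x":27, "y":-13}, {"x":54, "y":-33}, {"x":54, "y":-33}]' | python3 -m jog;  python3 - <<'E'
from h import *
from scipy.optimize import differential_evolution as DE
f=np.load("s3.npz")["im"]
g=cv2.GaussianBlur(cv2.cvtColor(f,6).astype(np.float32),(0,0),0.8); G=np.hypot(cv2.Sobel(g,5,1,0),cv2.Sobel(g,5,0,1))
t=np.linspace(0,2*np.pi,160,endpoint=False); s=np.pi/2
def o(x,y,a,h,z):
    r=h/np.cos((t+s/2)%s-s/2); return np.c_[x+r*np.cos(t+a),y+r*np.sin(t+a),np.full(160,z)]
def cost(q):
    p=proj("scene",o(*q,44,12)).astype(np.float32); return -np.minimum(cv2.remap(G,p[None,:,0],p[None,:,1],1),120).mean()
r=DE(cost,[(455,495),(155,195),(0.6,1.6)],seed=1); print(r.x,r.fun)
v=cv2.polylines(cv2.resize(f[170:235,180:260],None,fx=6,fy=6,interpolation=2),[((proj("scene",o(*r.x,44,12))-[180,170])*6+2.5).astype(np.int32)],True,(0,0,255)); cv2.imwrite("pics/sq.png",v)
E
```

```text
clock: 7.95
position: [563.6, 215.9, 203.6]
ee_rot: [1.0, 0.001, -0.001, 0.001]
contact_force: [-0.7, 0.7, -0.3]
gripper_width: 85.3
grasp_force: 0.0
clock: 8.25
position: [619.0, 248.7, 201.6]
ee_rot: [1.0, 0.0, -0.001, 0.001]
contact_force: [-0.3, 0.7, -1.5]
gripper_width: 85.1
grasp_force: 0.0
[481.28424703 165.26585465   1.28737888] -73.77989196777344
```

View pics/sq.png

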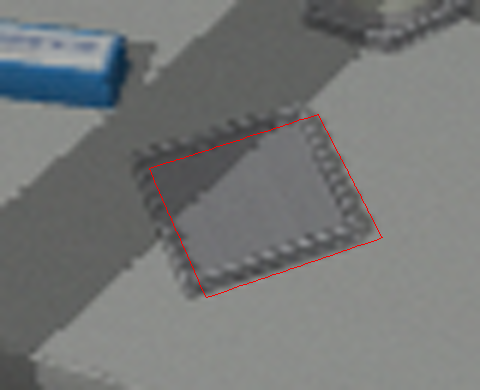

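The fit sits about 2 px off; the real rim corners in the crop are (135,155), (303,105), (375,228) and (192,298). I'll compute the centre from those.

```bash
python3 - <<'E'
from h import *
c=np.array([(135,155),(303,105),(375,228),(192,296)])/6+[180,170]-0.4
w=pix("scene",c,10); print(w.round(1),w.mean(0))
# jar cap check, top view t0: bright cap blob centroid
W=cloud("top",np.load("top0.npz")["d"]).reshape(-1,3)
for q,z in(((618,247),80),((570,397),163)):
    m=(np.hypot(*(W[:,:2]-q).T)<35)&(W[:,2]>z); print(np.median(W[m],0), (np.percentile(W[m],3,0)+np.percentile(W[m],97,0))/2)
E
echo '[{"z":40}, {"z":80}, {"z":110}, {"z":130}, {"z":138}, {"z":143}, {"z":143}]' | python3 -m jog
```

```text
[[451.9 233.5  10. ]
 [534.7 206.8  10. ]
 [513.2 119.2  10. ]
 [423.  141.9  10. ]] [480.71505951 175.37294385  10.        ]
[617.70829562 245.6252162   87.1582494 ] [618.71810624 246.38495836  86.88001028]
[568.93446815 396.54485113 172.89446032] [569.77998745 396.57763147 170.89844977]
clock: 8.95
position: [617.1, 247.2, 62.0]
ee_rot: [1.0, 0.0, -0.0, 0.0]
contact_force: [-0.3, -0.5, -0.4]
gripper_width: 84.8
grasp_force: 0.0
```

```bash
python3 - <<'E'
from h import *
w=pix("top",np.array([(328,202),(388,212),(372,275),(312,258)])/2+[60,120],12); print(w.round(1),w.mean(0))
E
echo '[{"z":4}, {"z":4}]' | python3 -m jog && echo '[{}, {}, {}, {}, {}, {}]' | python3 -m jog 45 && echo '[{"z":-4}, {"z":-12}, {"z":-25}, {"z":-35}, {"z":-40}, {"z":-40}]' | python3 -m jog
python3 - <<'E'
from h import *
grab("scene","s4"); t,_=grab("top","t4"); im=cv2.imread("pics/s4.png"); cv2.imwrite("pics/s4c.png",np.hstack([cv2.resize(im[90:240,150:310],(400,375)),cv2.resize(t[120:270,120:280],(400,375))]))
E
```

```text
[[526.3 205.1  12. ]
 [510.9 120.6  12. ]
 [423.  143.7  12. ]
 [447.9 227.7  12. ]] [477.02725192 174.28361283  12.        ]
clock: 9.15
position: [617.4, 247.4, 58.5]
ee_rot: [1.0, 0.0, 0.0, -0.0]
contact_force: [0.5, -0.2, 0.5]
gripper_width: 85.1
grasp_force: 0.0
clock: 9.75
position: [618.0, 247.8, 58.9]
ee_rot: [1.0, 0.0, 0.001, -0.001]
contact_force: [0.3, 1.1, 5.4]
gripper_width: 54.9
grasp_force: 63.8
clock: 10.35
position: [617.7, 247.6, 99.3]
ee_rot: [1.0, 0.0, 0.001, -0.001]
contact_force: [-0.2, -0.4, -1.8]
gripper_width: 55.0
grasp_force: 63.5
```

View pics/s4c.png

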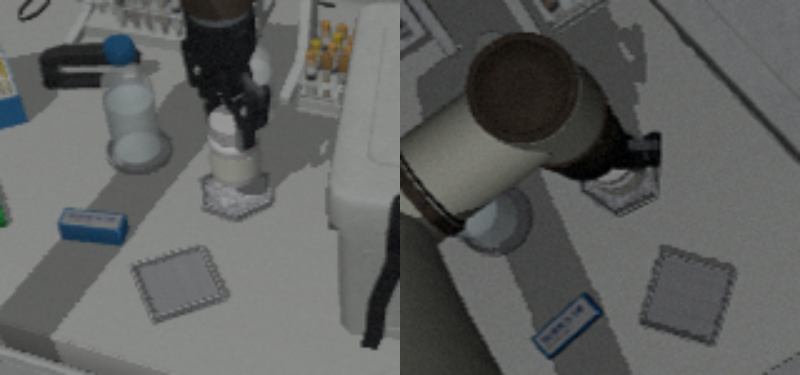

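The jar is lifted upright. The empty square tray is centred at about (478,175).

```bash
echo '[{"x":-20, "y":10}, {"x":-50, "y":26}, {"x":-85, "y":44}, {"x":-115, "y":60}, {"x":-133, "y":69}, {"x":-140, "y":73}, {"x":-140, "y":73, "z":12}, {"x":-140, "y":73, "z":25}, {"x":-140, "y":73, "z":33}, {"x":-140, "y":73, "z":37}]' | python3 -m jog && echo '[{"z":1}, {"z":2.5}, {"z":3.5}, {"z":3.5}]' | python3 -m jog
```

```text
clock: 11.45
position: [477.5, 174.4, 59.2]
ee_rot: [1.0, 0.0, -0.001, 0.001]
contact_force: [0.1, -0.7, -1.0]
gripper_width: 54.8
grasp_force: 63.6
clock: 11.85
position: [477.9, 174.5, 58.8]
ee_rot: [1.0, 0.0, 0.001, -0.0]
contact_force: [-1.9, -0.7, 6.4]
gripper_width: 54.5
grasp_force: 64.7
```

```bash
echo '[{}, {}, {}, {}, {}]' | python3 -m jog 85 && echo '[{"z":-15}, {"z":-45}, {"z":-90}, {"z":-135}, {"z":-175}, {"x":18, "y":-44, "z":-175}, {"x":36, "y":-88, "z":-175}, {"x":55, "y":-132, "z":-175}, {"x":74, "y":-177, "z":-175}, {"x":92, "y":-222, "z":-175}]' | python3 -m jog && echo '[{}, {}]' | python3 -m jog
python3 - <<'E'
from h import *
im,_=grab("scene","s5"); t,_=grab("top","t5"); cv2.imwrite("pics/s5c.png",np.hstack([cv2.resize(im[90:240,150:310],(400,375)),cv2.resize(t[120:270,120:280],(400,375))]))
E
```

```text
clock: 12.35
position: [477.2, 174.2, 57.2]
ee_rot: [1.0, 0.0, -0.0, 0.0]
contact_force: [0.2, 1.0, 1.0]
gripper_width: 84.8
grasp_force: 0.0
clock: 13.35
position: [569.7, 397.9, 232.1]
ee_rot: [1.0, 0.0, -0.0, 0.0]
contact_force: [1.1, 0.7, 0.9]
gripper_width: 85.1
grasp_force: 0.0
clock: 13.55
position: [568.8, 396.9, 230.3]
ee_rot: [1.0, 0.001, -0.001, 0.001]
contact_force: [0.0, -1.5, -0.4]
gripper_width: 84.9
grasp_force: 0.0
```

View pics/s5c.png

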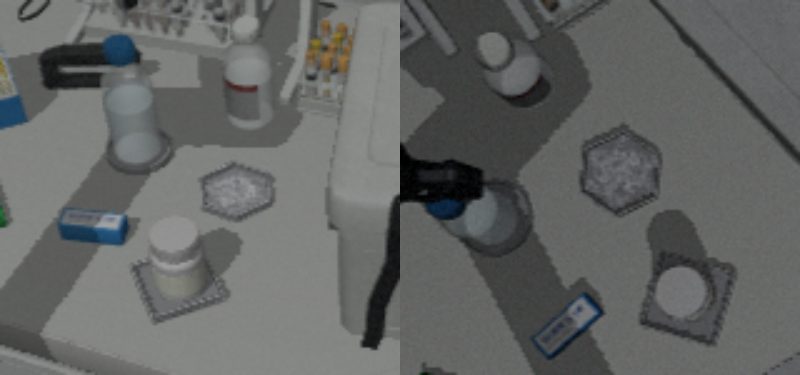

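The jar sits inside the square tray, and the hex tray is empty with its centre at top crop (221,170) and scene crop (237,191).

```bash
python3 - <<'E'
from h import *
print(pix("top",(208.5,187.9),10),pix("scene",(244.7,166.6),8))
E
echo '[{"z":30}, {"z":55}, {"z":70}, {"z":78}, {"z":82}, {"z":82}]' | python3 -m jog && echo '[{}, {}, {}, {}, {}, {}, {}, {}]' | python3 -m jog 25 && echo '[{"z":-4}, {"z":-12}, {"z":-25}, {"z":-35}, {"z":-40}, {"z":-40}]' | python3 -m jog
```

```text
[[621.66847596 249.46397679  10.        ]] [[623.16063045 249.97819951   8.        ]]
clock: 14.25
position: [569.3, 395.8, 151.1]
ee_rot: [1.0, -0.0, 0.0, -0.0]
contact_force: [-0.3, -0.6, 0.0]
gripper_width: 84.8
grasp_force: 0.0
clock: 15.05
position: [569.7, 397.0, 151.3]
ee_rot: [1.0, 0.0, 0.001, -0.001]
contact_force: [0.4, 2.8, 4.6]
gripper_width: 34.7
grasp_force: 60.6
clock: 15.65
position: [569.5, 396.6, 191.8]
ee_rot: [1.0, 0.0, 0.001, -0.001]
contact_force: [-0.2, -0.7, -5.2]
gripper_width: 35.4
grasp_force: 60.2
```

```bash
echo '[{"x":6, "y":18}, {"x":17, "y":50}, {"x":29, "y":85}, {"x":40, "y":117}, {"x":47, "y":138}, {"x":51, "y":149}, {"x":51, "y":149, "z":12}, {"x":51, "y":149, "z":25}, {"x":51, "y":149, "z":33}, {"x":51, "y":149, "z":37}]' | python3 -m jog && echo '[{"z":1}, {"z":2.5}, {"z":3.5}, {"z":3.5}]' | python3 -m jog
```

```text
clock: 16.65
position: [619.1, 247.9, 151.2]
ee_rot: [1.0, 0.001, -0.001, 0.001]
contact_force: [0.8, 0.8, 5.0]
gripper_width: 35.0
grasp_force: 61.3
clock: 17.05
position: [620.8, 247.9, 151.3]
ee_rot: [1.0, 0.0, 0.001, -0.001]
contact_force: [-0.6, 1.3, 1.9]
gripper_width: 34.8
grasp_force: 60.9
```

```bash
echo '[{}, {}, {}, {}, {}, {}]' | python3 -m jog 85 && echo '[{"z":-10}, {"z":-40}, {"z":-85}, {"x":-40, "y":25, "z":-90}, {"x":-80, "y":50, "z":-90}, {"x":-120, "y":75, "z":-90}, {"x":-150, "y":105, "z":-90}, {"x":-170, "y":145, "z":-90}, {"x":-180, "y":190, "z":-90}, {"x":-180, "y":235, "z":-90}]' | python3 -m jog && echo '[{"x":-5, "y":45}, {"x":5, "y":85}, {"x":20, "y":125}, {"x":43, "y":169}, {"x":43, "y":169}]' | python3 -m jog
python3 - <<'E'
from h import *
im,_=grab("scene","s6"); t,d=grab("top","t6"); cv2.imwrite("pics/s6c.png",np.hstack([cv2.resize(im[90:240,150:310],(400,375)),cv2.resize(t[120:270,120:280],(400,375))]))
E
```

```text
clock: 17.65
position: [620.2, 247.2, 149.8]
ee_rot: [1.0, 0.0, -0.0, 0.0]
contact_force: [-0.4, -0.3, 0.7]
gripper_width: 85.0
grasp_force: 0.0
clock: 18.65
position: [438.9, 11.0, 241.3]
ee_rot: [1.0, 0.001, 0.001, -0.0]
contact_force: [2.1, -0.5, 0.5]
gripper_width: 84.7
grasp_force: 0.0
clock: 19.15
position: [485.1, -161.0, 240.1]
ee_rot: [1.0, -0.003, 0.001, 0.001]
contact_force: [-1.3, 0.7, -0.0]
gripper_width: 85.3
grasp_force: 0.0
```

View pics/s6c.png

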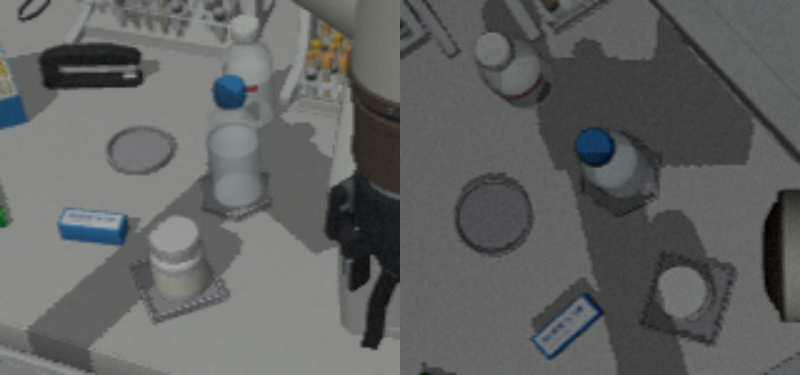

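The tall bottle is in the hex tray and the jar in the square one. The round tray is empty with its centre at top crop (94,214) and scene crop (140,149).

```bash
python3 - <<'E'
from h import *
print(pix("top",(157.6,205.6),10),pix("scene",(206,149.6),9))
for n,f in(("top","t6"),("scene","s6")):
    im=cv2.cvtColor(np.load(f+".npz")["im"],6); W=cloud(n,np.load(f+".npz")["d"]).reshape(-1,3)
    m=(np.hypot(*(W[:,:2]-[620,248]).T)<30)&(W[:,2]>163); q=W[m]; print(n,(np.percentile(q,3,0)+np.percentile(q,97,0))/2)
E
echo '[{"z":30}, {"z":60}, {"z":85}, {"z":102}, {"z":111}, {"z":114}, {"z":114}]' | python3 -m jog
```

```text
[[573.19317701 394.44335811  10.        ]] [[574.82848163 395.90552339   9.        ]]
top [621.09424051 248.38847817 171.98119217]
scene [621.86374931 248.88306662 170.36294588]
clock: 19.95
position: [483.6, -156.3, 126.4]
ee_rot: [1.0, 0.001, 0.0, 0.0]
contact_force: [-0.1, 0.2, 0.5]
gripper_width: 85.1
grasp_force: 0.0
```

```bash
echo '[{"z":0.5}, {"z":0.5}, {"z":0.5}, {"z":0.5}, {"z":0.5}, {"z":0.5}, {"z":0.5}, {"z":0.5}]' | python3 -m jog 25 && echo '[{"z":-4}, {"z":-14}, {"z":-34}, {"z":-60}, {"x":-5, "y":-5, "z":-90}, {"x":-14, "y":-20, "z":-110}, {"x":-25, "y":-45, "z":-115}, {"x":-38, "y":-80, "z":-115}, {"x":-43, "y":-120, "z":-115}, {"x":-43, "y":-160, "z":-115}]' | python3 -m jog && echo '[{"y":-40}, {"x":2, "y":-80}, {"x":4, "y":-120}, {"x":6, "y":-160}, {"x":12, "y":-200}, {"x":22, "y":-240}, {"x":38, "y":-280}, {"x":58, "y":-315}, {"x":80, "y":-345}, {"x":100, "y":-368}]' | python3 -m jog
```

```text
clock: 20.75
position: [484.0, -156.8, 126.1]
ee_rot: [1.0, 0.0, 0.001, 0.0]
contact_force: [-0.4, 0.6, 5.7]
gripper_width: 33.3
grasp_force: 59.8
clock: 21.75
position: [438.7, 4.1, 240.6]
ee_rot: [1.0, -0.0, -0.0, -0.0]
contact_force: [1.4, 0.2, -1.4]
gripper_width: 33.3
grasp_force: 59.9
clock: 22.75
position: [540.4, 372.9, 239.6]
ee_rot: [1.0, 0.001, -0.001, 0.0]
contact_force: [-0.2, 0.6, -1.6]
gripper_width: 33.4
grasp_force: 59.9
```

```bash
echo '[{"x":14, "y":-10}, {"x":26, "y":-18}, {"x":32, "y":-22}, {"x":32, "y":-22, "z":10}, {"x":32, "y":-22, "z":35}, {"x":32, "y":-22, "z":65}, {"x":32, "y":-22, "z":88}, {"x":32, "y":-22, "z":102}, {"x":32, "y":-22, "z":109}, {"x":32, "y":-22, "z":111}]' | python3 -m jog && echo '[{"z":1}, {"z":2}, {"z":3}, {"z":3}]' | python3 -m jog
```

```text
clock: 23.75
position: [571.9, 393.0, 129.0]
ee_rot: [1.0, 0.0, -0.0, 0.0]
contact_force: [-0.2, 0.0, -2.1]
gripper_width: 33.4
grasp_force: 60.0
clock: 24.15
position: [572.3, 393.4, 126.8]
ee_rot: [1.0, 0.0, 0.0, -0.0]
contact_force: [0.2, -0.4, -2.6]
gripper_width: 33.2
grasp_force: 60.0
```

```bash
echo '[{"z":1}, {"z":2}, {"z":2}]' | python3 -m jog
```

```text
clock: 24.45
position: [572.6, 393.5, 125.3]
ee_rot: [1.0, 0.0, 0.001, -0.0]
contact_force: [0.3, -0.0, 1.4]
gripper_width: 33.5
grasp_force: 60.4
```

Touchdown: the force sign flipped. Releasing, retreating and checking.

```bash
echo '[{}, {}, {}, {}, {}, {}]' | python3 -m jog 85 && echo '[{"z":-10}, {"z":-40}, {"z":-85}, {"z":-110}, {"x":-40, "y":-30, "z":-110}, {"x":-80, "y":-60, "z":-110}, {"x":-120, "y":-80, "z":-110}, {"x":-160, "y":-100, "z":-110}, {"x":-200, "y":-120, "z":-110}, {"x":-240, "y":-140, "z":-110}]' | python3 -m jog && echo '[{}, {}]' | python3 -m jog
python3 - <<'E'
from h import *
im,_=grab("scene","s7"); t,d=grab("top","t7"); cv2.imwrite("pics/s7c.png",np.hstack([cv2.resize(im[90:240,150:310],(400,375)),cv2.resize(t[120:270,120:280],(400,375))]))
W=cloud("top",d).reshape(-1,3); W=W[~np.isnan(W[:,0])]
for q,z in(((620,248),163),((572,394),130),((478,175),76),((511,-361),38)):
    m=(np.hypot(*(W[:,:2]-q).T)<35)&(W[:,2]>z)&(W[:,2]<200); p=W[m]; print(((np.percentile(p,3,0)+np.percentile(p,97,0))/2).round(1))
E
```

```text
clock: 25.05
position: [572.2, 393.3, 124.3]
ee_rot: [1.0, 0.0, 0.0, 0.0]
contact_force: [-0.1, -0.4, 0.2]
gripper_width: 84.5
grasp_force: 0.0
clock: 26.05
position: [330.5, 533.9, 235.5]
ee_rot: [1.0, 0.0, 0.0, -0.001]
contact_force: [0.6, 0.6, 0.1]
gripper_width: 84.8
grasp_force: 0.0
clock: 26.25
position: [331.2, 533.9, 235.3]
ee_rot: [1.0, 0.001, 0.0, -0.001]
contact_force: [0.7, -0.0, 0.4]
gripper_width: 85.2
grasp_force: 0.0
[620.8 248.4 171.6]
[571.1 392.9 139.9]
[480.4 173.4  87. ]
[ 511.5 -359.5   45.7]
```

View pics/s7c.png

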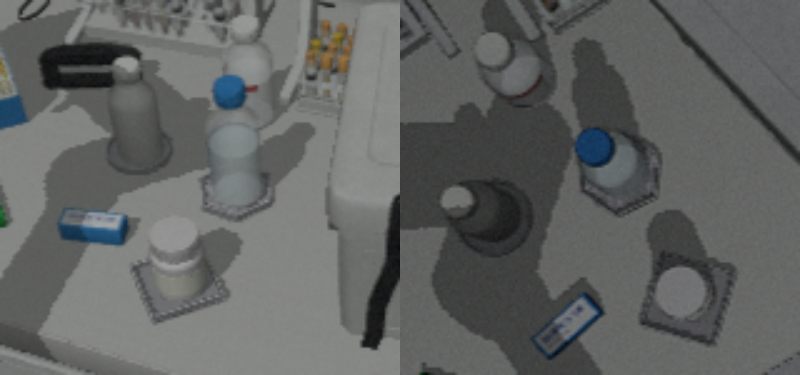

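All three containers stand upright inside their trays: short bottle at scene crop (138,125), tall bottle at (233,150) and jar at (178,260). The cap heights fit them resting on the tray floors, and the timer hasn't moved.

```bash
python3 -c "
from bench import arm
print(arm.job_done())"
```

```text
the job is handed in; nothing more can be done
None
```

I handed the job in at about 26 s: the tall bottle is on the six-sided tray, the short bottle on the round tray (by way of the mat) and the jar on the square tray, all upright, with the timer where it stood.

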